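# Take the bottle stopper off the display and pack it in the gift crate

### The job

Take the carded bottle stopper off its display peg: lift the card to clear the peg's upturned tip while sliding it off, without forcing the peg. Then set it down (do not drop it) standing in the narrow empty slot in the middle of the wooden gift crate, and let go of it. Leave the corkscrew pack hanging where it is.

Things in the scene. Friction and masses are not known exactly. Their poses are not given: they have to be found in the camera images.
- stopper_pack: Pack to take: upright brown card 56 wide (y), 135 tall (z), 5 thick (x); on its front (+x, away from the robot) a steel ball (dia 26) over a dark cone, up to 19 out from the card. Hanging hole 24 wide, 91 to 127 above the lower edge. Origin: middle of the lower edge, z up. Grip it from above by its two side edges, some 105 above the origin, the peg passing between the fingers. 50-85 g.
- corkscrew_pack: The other pack, to be left hanging: same card and frame, but on its front a T-shaped corkscrew (wooden cross handle 54 wide over a thin steel spiral). The two packs hang on the stand's two outer pegs, either way round, square to the pegs.
- stand: Fixed display stand, origin on the table under its crossbar (along y, 190 high, posts at y = +-185). Three level pegs, dia 6, axis 190 high, at y = -110, 0, 110, point along +x, away from the robot; from x = 78 they turn up, ending at x = 89 with the tip 12 above the peg's top. Packs hang at x of about 45; raise one by 12 to 30 to slide it off. The middle peg has only a fixed blank plate.
- slot (a point): Middle of the slot's floor, 8 above the table, in the fixed gift crate (350 x 215, 70 high). Slot: 64 in x, 109 in y, walls 62 above its floor; the card's width goes along y, either way round; it may then lean on a wall. Beside the slot in the crate: a lying bottle at -y (top 83 above the table), a jar at -x (top 77), a small box at +x (top 58).

How it is judged (in metres and radians):
On the way, in this order (a step that is already met when the one before it is completed fails the run):
1. the stopper pack is held, clear of its peg's tip (x of stopper_pack in the frame of stand above 0.098 m and z of stopper_pack in the frame of stand above 0.04 m and contact force between stopper_pack and the fingers above 0.3 N and contact force between stopper_pack and stand below 0.05 N), for 0.1 s.
2. the pack, still held, has been lowered into the slot to within 25 mm of its floor (z of stopper_pack in the frame of slot below 0.025 m and x of stopper_pack in the frame of slot between -0.034 and 0.034 m and y of stopper_pack in the frame of slot between -0.055 and 0.055 m and contact force between stopper_pack and the fingers above 0.3 N), for 0.1 s.
At the end, for the whole second after the job is handed in: The stopper pack stands in the slot, let go and at rest: the middle of its lower edge within the slot (34 mm either way in x, 55 mm in y of the slot's middle) and less than 20 mm above its floor, its card upright or leaning by less than 0.9 rad; the corkscrew pack hangs within 30 mm of where it was (z of stopper_pack in the frame of slot below 0.02 m and x of stopper_pack in the frame of slot between -0.034 and 0.034 m and y of stopper_pack in the frame of slot between -0.055 and 0.055 m and angle between stopper_pack's own z axis and vertical below 0.9 rad and linear speed of stopper_pack below 0.03 m/s and contact force between stopper_pack and the fingers below 0.05 N and distance of corkscrew_pack from where it was at the start of the episode below 0.03 m); the robot touches nothing.
It fails at once if the peg is forced: more than 20 N between the stopper pack and the stand (contact force between stopper_pack and stand above 20 N).
It fails at once if the corkscrew pack is moved by more than 30 mm (distance of corkscrew_pack from where it was at the start of the episode above 0.03 m).
It also fails if it takes over 38 s, if anything falls off the work surface, if the arm or the gripper's body presses on something with over 40 N, if the wrist force passes 120 N, or if a joint passes its speed limit or range.

### The arm

A 6-joint arm with a two-finger parallel gripper is mounted at the origin on the work surface. World frame = base frame: x ahead of the robot, y to its left, z up, the work surface at z = 0. Lengths are in mm, angles in rad, forces in N, time in s.
With the tool pointing down it reaches from about 300 to 775 mm from the base axis. Payload 14.6 kg.
Tool frame: the origin (TCP) lies on the front face of the gripper's body, between the roots of the fingers; the fingertips stand 97 mm ahead of it and the grasp point (between the pads) lies 78 mm ahead of it; z points along the fingers, y is the direction in which the jaws open and shut (so a half turn about z gives the same grasp; the last joint's range is limited). The gripper opens to 94 mm and grips with 3 to 60 N. Pads are 16 mm wide; open, the fingers measure 119 mm over their backs; the gripper's body (75 mm by 177 mm) begins 78 mm behind the grasp point.
Start: joints at [-1.224, 0.3, 1.521, -0, 1.321, -0.067], TCP at [221.143, -503.573, 302.646] pointing down, gripper open.
Joint ranges: [-3.03, 3.03], [-0.79, 2.21], [0.23, 2.52], [-1.04, 4.18], [0, 3.07], [-2.55, 2.55]. Speed limits (rad/s): [2.22, 2.22, 2.57, 3.14, 3.14, 3.14].

### API

Orientations are given as [roll, pitch, yaw] about the fixed x, y, z axes, in that order (R = Rz(yaw) Ry(pitch) Rx(roll)).
In Python, from cell import manip, eyes, finder gives the robot as it stands.
- The arm moves only by the tool drive_tool, never from a script. Its argument "rows" is a list of rows, each an object with "offset": the shift along the tool's x, y, z in mm, a list of three; "spin": the turn about the tool's z in degrees; "jaw": the finger opening in mm, from 0 to 94. In form: [{"offset": [dx, dy, dz], "spin": spin, "jaw": jaw}, ...]. A call has 1 to 20 rows; each row shifts and turns the commanded pose from where the row before left it, along the tool's axes as they then stand; what a row does not reach is not made up. A row lasts 1/10 s, in which the tool goes at most 50 mm and 8.59 degrees, less where a joint would pass 70% of its speed; a pose out of reach is approached as far as the arm can. A call is refused whole if a number of a shift passes 50 or a number of a turn 8.59, either way. A call with a gripper value outside its range is refused whole. The fingers move at their own pace and stop on an object; "force" is the grip in N (left out, the last holds). Time passes only in rows, so rows that do not move let the fingers close. It gives the time, the measured TCP pose, the force and the opening at its end, in the units of the state.
- manip.read_state(): the state, without advancing time (a new reading comes with each control period).
- eyes.camera(name): name is "scene" or "top" or "wrist"; returns a dict with "color" (400x640x3 uint8, blue, green, red), "depth" (400x640 float32, mm along the optical axis (not along the pixel's ray), 0 where there is no reading), "vfov" (degrees; the focal length in pixels is half the picture's height over the tangent of half this angle, whatever the lens; pixels are square), "cx", "cy" (the principal point, pixels), "rvec" (rotation vector, rad) and "tvec" (3), from world to camera coordinates, as OpenCV has them. Camera axes: x right, y down, z forward; pixel columns grow to the right and rows downward; lengths in mm; the calibration is good to about 2 mm. The wrist camera is an equidistant fisheye: a pixel r from the principal point sees the ray r / f radians off the axis. A picture is of the moment at which its call begins.
- manip.sign_off(): hands the job in, once; it reports no verdict.
Trained networks look in the newest picture that a camera, given by its name, has taken for a name from the list of things; names that differ only in an ending like _2 or _b are one class to them, and where a whole thing is asked for, a point or a joint stands for the part that bears it (a point fixed in the world has none). Each returns a list of dicts, best first, with "p" (0 to 1); they miss things now and then, are a little off and sometimes report something else, mostly with a low value. They report only what shows in the picture. A call takes as long as a camera call.
- finder.find_in(camera, target): "uv" ([column, row] in pixels, amid what is visible of it).
The state is a dict: "clock": time; "joints": joint angles; "qd": joint speeds; "effort": joint torques, N m; "eef_pos": TCP position; "eef_rot": TCP orientation; "wrist_force": force on the tool from outside, world axes, zero at the start; "moment": the same for the moment, N m; "finger_gap": finger opening in mm.
Only numpy, scipy, OpenCV 4.12 (cv2) and the standard library are available. Lean on these libraries where they do the work, as an engineer would, in place of code of your own. Each camera call takes 0.05 s, during which the arm holds its last target. There are 200 camera calls.

## Working session

There is one attempt and no reset: what is moved stays moved. The work goes in short steps, Python scripts to look and compute and a tool call to move; the robot and the scene stay as the last step left them, time stands still between calls to the robot, and variables do not carry over. Pictures are saved under pics/ and viewed, about 8 in all and at most 12, crops included, and the job is handed in when it is done.

Besides the shell and the picture viewer there is one more tool, called after ">>>" by a JSON object that holds its "api" and its "payload". drive_tool: Moves the arm, as the interface text tells. Its arguments: {"type":"object","properties":{"rows":{"type":"array","items":{"type":"object","properties":{"offset":{"type":"array","items":{"type":"number"}},"spin":{"type":"number"},"jaw":{"type":"number"}}}},"force":{"type":"number"}},"required":["rows"]}

```bash
ls; mkdir -p pics; cat > h.py <<'E'
import numpy as np, cv2
from cell import manip, eyes, finder
def cam(n):
    c=eyes.camera(n); c['f']=200/np.tan(np.radians(c['vfov']/2)); c['R']=cv2.Rodrigues(np.array(c['rvec'],float))[0]; c['t']=np.array(c['tvec'],float).ravel(); return c
def cloud(c):
    v,u=np.mgrid[0:400,0:640]; d=c['depth']
    P=np.stack([(u-c['cx'])/c['f']*d,(v-c['cy'])/c['f']*d,d],-1)
    W=(P-c['t'])@c['R']; W[d<=0]=np.nan; return W
E
python3 - <<'E'
from h import *
s=manip.read_state(); print({k:np.round(s[k],3) for k in ('clock','eef_pos','eef_rot','finger_gap')})
for n in ('scene','top'):
    c=cam(n); cv2.imwrite(f'pics/{n}0.png',c['color']); W=cloud(c); np.save(f'{n}.npy',W)
    print(n,'campos',-c['R'].T@c['t'])
    for t in ('stopper_pack','corkscrew_pack','stand','slot'):
        try:
            for r in finder.find_in(n,t)[:3]:
                u,v=np.round(r['uv']).astype(int); print(t,round(r['p'],2),u,v,np.round(W[v,u]))
        except Exception as e: print(t,e)
E
```

```text
pics
{'clock': np.float64(0.0), 'eef_pos': array([ 221.083, -503.433,  302.071]), 'eef_rot': array([-3.14 , -0.   ,  0.414]), 'finger_gap': np.float64(94.199)}
scene campos [1042.27167013 -333.4286486   782.80960941]
corkscrew_pack 0.74 411 127 [525. 226. 146.]
stand 0.86 355 189 [504. 114.  13.]
slot 0.83 180 305 [ 591. -305.   65.]
top campos [ 357.74603062   -1.83474918 1041.9348163 ]
stopper_pack 0.65 313 191 [511.  24. 192.]
corkscrew_pack 0.85 220 190 [510. 223. 199.]
stand 0.66 274 211 [490. 130.  11.]
slot 0.67 441 188 [ 555. -305.    6.]
```

View pics/scene0.png

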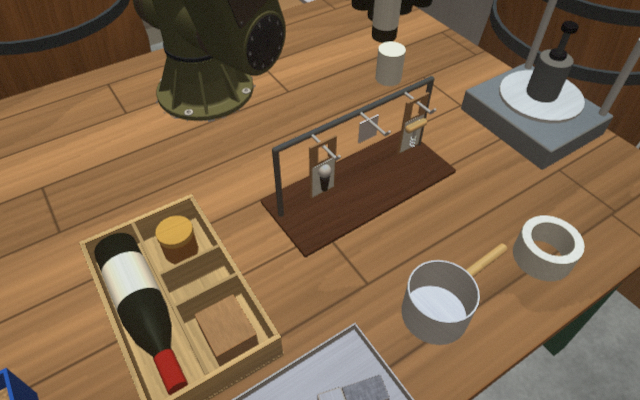

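View pics/top0.png

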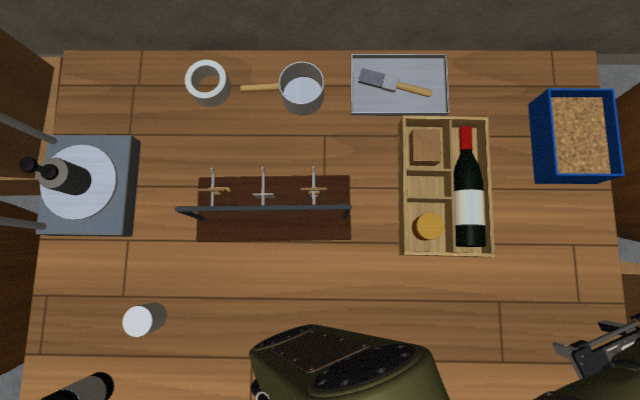

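The scene view shows the stopper pack on the near (-y) peg at (322,175) and the corkscrew on the far peg at (413,125). The blank plate is at (368,128). In the top view the stopper card is at (313,191) and the slot lies between the jar and the box at about (428,186).

```bash
python3 - <<'E'
from h import *
for n in ('top','scene'):
    W=np.load(n+'.npy').reshape(-1,3); W=W[~np.isnan(W[:,0])]
    def sel(x,y,z): return W[(W[:,0]>x[0])&(W[:,0]<x[1])&(W[:,1]>y[0])&(W[:,1]<y[1])&(W[:,2]>z[0])&(W[:,2]<z[1])]
    b=sel((430,490),(-90,320),(175,215))
    print(n,'bar',len(b),b.min(0).round(),b.max(0).round(),'fit',np.polyfit(b[:,1],b[:,0],1),np.median(b,0).round(1))
    for y in ((-20,60),(190,260),(80,160)):
        p=sel((490,590),y,(165,230)); print('peg/card',y,len(p),np.median(p,0).round(1),p.min(0).round(),p.max(0).round())
        q=p[p[:,0]>530]; print('  tip',len(q),np.median(q,0).round(1),q.max(0).round())
    c=sel((480,545),(-30,80),(60,165)); print('card',len(c),np.median(c,0).round(1),np.percentile(c,[2,98],axis=0).round(1))
    w=sel((350,720),(-420,-150),(62,76)); print('crate rim',len(w),np.percentile(w,[0.5,99.5],axis=0).round(1))
    f=sel((500,620),(-330,-180),(0,25)); print('floor',len(f),np.percentile(f,[2,50,98],axis=0).round(1))
W=np.load('top.npy')
print('column', [(v,*W[v,428].round().astype(int)) for v in range(160,218,2)])
print('row', [(u,*W[186,u].round().astype(int)) for u in range(396,470,3)])
print('row', [(u,*W[190,u].round().astype(int)) for u in range(292,336,1) if W[190,u][2]>60])
print('colcard', [(v,*W[v,308].round().astype(int)) for v in range(180,204)])
E
```

```text
top bar 1019 [464. -56. 176.] [489. 320. 199.] fit [-2.26463038e-02  4.76989072e+02] [473.7 132.5 193.8]
peg/card (-20, 60) 200 [513.8  23.9 192.8] [491.  -2. 166.] [563.  52. 208.]
  tip 48 [547.6  24.1 191.4] [563.  26. 208.]
peg/card (190, 260) 183 [511.7 242.3 192.3] [491. 215. 165.] [560. 260. 205.]
  tip 43 [546.5 244.4 192.4] [560. 247. 205.]
peg/card (80, 160) 165 [505.2 134.1 191.5] [490. 112. 166.] [563. 155. 204.]
  tip 40 [548.9 134.5 192.7] [563. 138. 204.]
card 163 [512.1  20.4 131.3] [[510.4  -2.4  75.8]
 [521.1  50.4 158.4]]
crate rim 3538 [[ 379.3 -408.8   62.2]
 [ 716.5 -191.6   75.9]]
floor 1463 [[ 5.019e+02 -3.108e+02  6.000e-01]
 [ 5.581e+02 -2.582e+02  7.200e+00]
 [ 6.157e+02 -1.861e+02  2.340e+01]]
scene bar 1224 [465. -59. 175.] [490. 320. 199.] fit [-2.13875331e-02  4.80455043e+02] [478.  109.1 194.5]
peg/card (-20, 60) 450 [517.1  21.5 192.6] [491.  -6. 165.] [566.  51. 207.]
  tip 61 [548.9  22.  193.6] [566.  26. 207.]
peg/card (190, 260) 303 [514.  239.6 192.7] [490. 213. 165.] [560. 260. 206.]
  tip 53 [547.2 242.1 193.4] [560. 247. 206.]
peg/card (80, 1
[... 5078 characters left out ...]
, np.int64(36), np.int64(154)), (193, np.int64(513), np.int64(36), np.int64(153)), (194, np.int64(512), np.int64(36), np.int64(145)), (195, np.int64(512), np.int64(37), np.int64(132)), (196, np.int64(512), np.int64(37), np.int64(119)), (197, np.int64(512), np.int64(38), np.int64(105)), (198, np.int64(511), np.int64(38), np.int64(93)), (199, np.int64(511), np.int64(39), np.int64(79)), (200, np.int64(-9223372036854775808), np.int64(-9223372036854775808), np.int64(-9223372036854775808)), (201, np.int64(517), np.int64(42), np.int64(10)), (202, np.int64(514), np.int64(42), np.int64(10)), (203, np.int64(511), np.int64(42), np.int64(12))]<stdin>:17: RuntimeWarning: invalid value encountered in cast
```

```bash
python3 - <<'E'
import cv2
a=cv2.imread('pics/top0.png')[150:230,280:360]; b=cv2.imread('pics/scene0.png')[110:210,270:370]
cv2.imwrite('pics/crop1.png',cv2.hconcat([cv2.resize(a,(400,400),interpolation=2),cv2.resize(b,(400,400),interpolation=2)]))
E
```

```text
(no output)
```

View pics/crop1.png

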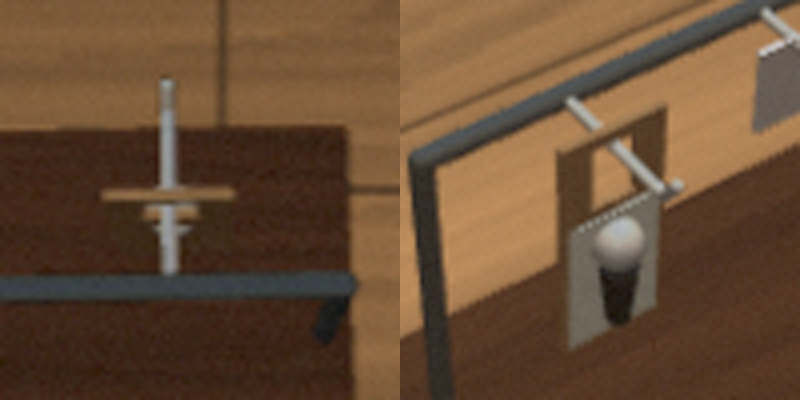

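The card's x is about 514, its y about 23, and its top about z 200, which matches the given hanging height. The stand's yaw is about +0.022. The slot's middle is at about (555, -255). I'm approaching above the card.

>>> {"api": "drive_tool", "payload": {"rows": [{"offset": [0, 0, -15], "spin": 7.5, "jaw": 94}, {"offset": [0, 0, -15], "spin": 7.5, "jaw": 94}, {"offset": [0, 0, 0], "spin": 7.5, "jaw": 94}, {"offset": [21.8, -37.1, 0], "spin": 0, "jaw": 94}, {"offset": [21.8, -37.1, 0], "spin": 0, "jaw": 94}, {"offset": [21.8, -37.1, 0], "spin": 0, "jaw": 94}, {"offset": [21.8, -37.1, 0], "spin": 0, "jaw": 94}, {"offset": [21.8, -37.1, 0], "spin": 0, "jaw": 94}, {"offset": [21.8, -37.1, 0], "spin": 0, "jaw": 94}, {"offset": [21.8, -37.1, 0], "spin": 0, "jaw": 94}, {"offset": [21.8, -37.1, 0], "spin": 0, "jaw": 94}, {"offset": [21.8, -37.1, 0], "spin": 0, "jaw": 94}, {"offset": [21.8, -37.1, 0], "spin": 0, "jaw": 94}, {"offset": [21.8, -37.1, 0], "spin": 0, "jaw": 94}, {"offset": [21.8, -37.1, 0], "spin": 0, "jaw": 94}, {"offset": [21.8, -37.1, 0], "spin": 0, "jaw": 94}, {"offset": [21.8, -37.1, 0], "spin": 0, "jaw": 94}, {"offset": [0, 0, 0], "spin": 0, "jaw": 94}, {"offset": [0, 0, 0], "spin": 0, "jaw": 94}], "force": 20}}

```text
clock: 2.4
eef_pos: [515.3, 22.6, 332.3]
eef_rot: [3.141, 0.001, 0.023]
wrist_force: [0.3, -0.4, 0.2]
finger_gap: 94.0
```

```bash
python3 - <<'E'
from h import *
c=cam('wrist'); cv2.imwrite('pics/w1.png',c['color'])
d=c['depth']; v,u=np.mgrid[0:400,0:640]; x=u-c['cx'];y=v-c['cy']; r=np.hypot(x,y)+1e-9; th=r/c['f']
P=np.stack([x/r*np.tan(th)*d,y/r*np.tan(th)*d,d],-1); W=(P-c['t'])@c['R']; W[(d<=0)|(th>1.4)]=np.nan
q=W.reshape(-1,3); q=q[~np.isnan(q[:,0])]
k=q[(abs(q[:,2]-199)<5)&(abs(q[:,1]-23)<45)&(q[:,0]>495)&(q[:,0]<535)]
print(len(k),np.percentile(k,[2,50,98],axis=0).round(1), np.polyfit(k[:,1],k[:,0],1))
for t in ('stopper_pack','corkscrew_pack'): print(t,[(round(r['p'],2),np.round(r['uv']),W[int(r['uv'][1]),int(r['uv'][0])].round()) for r in finder.find_in('wrist',t)[:2]])
E
```

```text
762 [[507.2  -2.5 194.1]
 [515.4  23.8 201.2]
 [522.8  50.2 202.7]] [-2.15135287e-02  5.15500994e+02]
stopper_pack [(0.85, array([325., 213.]), array([524.,  23., 193.]))]
corkscrew_pack [(0.94, array([113., 204.]), array([514., 249., 143.]))]
```

View pics/w1.png

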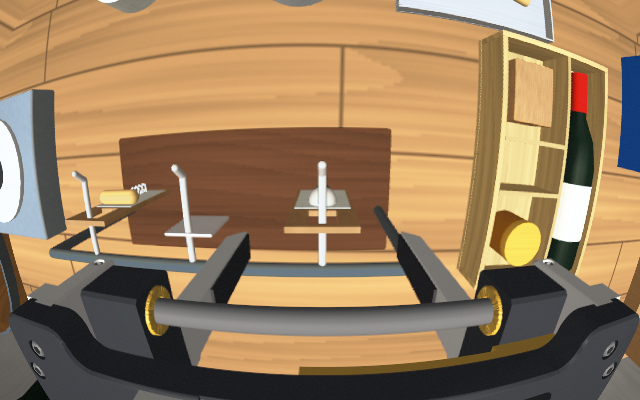

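The wrist view shows the card's top edge at about (322,229), centred between the open fingers, with the peg running up to (322,165). The card measures (515.4, 24), and the yaw agrees with the stand. Next I descend and grip.

>>> {"api": "drive_tool", "payload": {"rows": [{"offset": [0, -1, 20], "spin": 0, "jaw": 94}, {"offset": [0, 0, 20], "spin": 0, "jaw": 94}, {"offset": [0, 0, 20], "spin": 0, "jaw": 94}, {"offset": [0, 0, 13], "spin": 0, "jaw": 94}, {"offset": [0, 0, 10], "spin": 0, "jaw": 94}, {"offset": [0, 0, 0], "spin": 0, "jaw": 94}, {"offset": [0, 0, 0], "spin": 0, "jaw": 70}, {"offset": [0, 0, 0], "spin": 0, "jaw": 60}, {"offset": [0, 0, 0], "spin": 0, "jaw": 50}, {"offset": [0, 0, 0], "spin": 0, "jaw": 40}, {"offset": [0, 0, 0], "spin": 0, "jaw": 40}, {"offset": [0, 0, 0], "spin": 0, "jaw": 40}], "force": 20}}

```text
clock: 3.75
eef_pos: [515.3, 23.2, 249.7]
eef_rot: [3.142, -0.0, 0.021]
wrist_force: [-0.1, -0.9, 0.6]
finger_gap: 55.8
```

Gripped at 55.8 mm. Lifting 20 mm.

>>> {"api": "drive_tool", "payload": {"rows": [{"offset": [0, 0, -5], "spin": 0, "jaw": 40}, {"offset": [0, 0, -5], "spin": 0, "jaw": 40}, {"offset": [0, 0, -5], "spin": 0, "jaw": 40}, {"offset": [0, 0, -5], "spin": 0, "jaw": 40}, {"offset": [0, 0, 0], "spin": 0, "jaw": 40}, {"offset": [0, 0, 0], "spin": 0, "jaw": 40}]}}

```text
clock: 4.35
eef_pos: [515.3, 23.2, 269.7]
eef_rot: [-3.142, -0.0, 0.021]
wrist_force: [0.2, 1.1, -0.1]
finger_gap: 55.8
```

```bash
python3 - <<'E'
from h import *
print(manip.read_state()['wrist_force'])
c=cam('scene'); cv2.imwrite('pics/s2.png',cv2.resize(c['color'][70:230,230:470],(720,480),interpolation=2))
c=cam('wrist'); cv2.imwrite('pics/w2.png',c['color'])
E
```

```text
[ 0.24601399  1.13677229 -0.09176887]
```

View pics/s2.png

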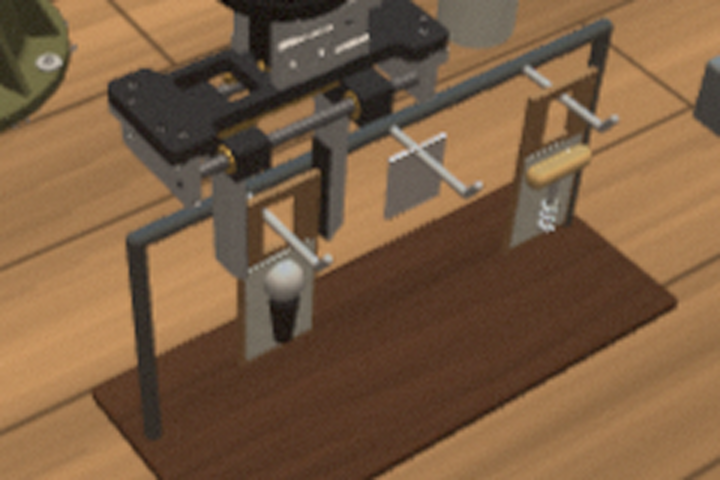

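The scene view shows the card lifted, with the peg entering at (265,212), mid-height in the hole and clear of its rim. The corkscrew pack is undisturbed at (555,170). Sliding the card off now.

>>> {"api": "drive_tool", "payload": {"rows": [{"offset": [8, 0, 0], "spin": 0, "jaw": 40}, {"offset": [8, 0, 0], "spin": 0, "jaw": 40}, {"offset": [8, 0, 0], "spin": 0, "jaw": 40}, {"offset": [8, 0, 0], "spin": 0, "jaw": 40}, {"offset": [8, 0, 0], "spin": 0, "jaw": 40}, {"offset": [8, 0, 0], "spin": 0, "jaw": 40}, {"offset": [8, 0, 0], "spin": 0, "jaw": 40}, {"offset": [8, 0, 0], "spin": 0, "jaw": 40}, {"offset": [8, 0, 0], "spin": 0, "jaw": 40}, {"offset": [8, 0, 0], "spin": 0, "jaw": 40}, {"offset": [8, 0, 0], "spin": 0, "jaw": 40}, {"offset": [0, 0, 0], "spin": 0, "jaw": 40}, {"offset": [0, 0, 0], "spin": 0, "jaw": 40}, {"offset": [0, 0, 0], "spin": 0, "jaw": 40}]}}

```text
clock: 5.85
eef_pos: [603.1, 25.0, 269.7]
eef_rot: [-3.142, 0.0, 0.021]
wrist_force: [-0.4, -0.4, -0.3]
finger_gap: 55.8
```

>>> {"api": "drive_tool", "payload": {"rows": [{"offset": [0, 0, -12], "spin": 0, "jaw": 40}, {"offset": [0, 0, -12], "spin": 0, "jaw": 40}, {"offset": [0, 0, -12], "spin": 0, "jaw": 40}, {"offset": [-4.2, 19.9, -12], "spin": 0, "jaw": 40}, {"offset": [-4.2, 19.9, 0], "spin": 0, "jaw": 40}, {"offset": [-4.2, 19.9, 0], "spin": 0, "jaw": 40}, {"offset": [-4.2, 19.9, 0], "spin": 0, "jaw": 40}, {"offset": [-4.2, 19.9, 0], "spin": 0, "jaw": 40}, {"offset": [-4.2, 19.9, 0], "spin": 0, "jaw": 40}, {"offset": [-4.2, 19.9, 0], "spin": 0, "jaw": 40}, {"offset": [-4.2, 19.9, 0], "spin": 0, "jaw": 40}, {"offset": [-4.2, 19.9, 0], "spin": 0, "jaw": 40}, {"offset": [-4.2, 19.9, 0], "spin": 0, "jaw": 40}, {"offset": [-4.2, 19.9, 0], "spin": 0, "jaw": 40}, {"offset": [-4.2, 19.9, 0], "spin": 0, "jaw": 40}, {"offset": [-4.2, 19.9, 0], "spin": 0, "jaw": 40}, {"offset": [-4.2, 19.9, 0], "spin": 0, "jaw": 40}, {"offset": [0, 0, 0], "spin": 0, "jaw": 40}, {"offset": [0, 0, 0], "spin": 0, "jaw": 40}]}}

```text
clock: 7.75
eef_pos: [550.4, -254.7, 318.4]
eef_rot: [3.141, -0.001, 0.02]
wrist_force: [-0.4, -0.0, -1.3]
finger_gap: 56.1
```

```bash
python3 - <<'E'
from h import *
W=np.load('top.npy').reshape(-1,3); W=W[~np.isnan(W[:,0])]
w=W[(W[:,1]>-208)&(W[:,1]<-185)&(W[:,0]>385)&(W[:,0]<700)&(abs(W[:,2]-70)<5)]
print('rim slope dy/dx',np.polyfit(w[:,0],w[:,1],1))
c=cam('scene'); cv2.imwrite('pics/s3.png',cv2.resize(c['color'][150:400,60:360],(720,600),interpolation=2))
W=cloud(c).reshape(-1,3); k=W[(abs(W[:,0]-555)<40)&(abs(W[:,1]+255)<45)&(W[:,2]>95)&(W[:,2]<260)]
f=k[k[:,2]<210]; print('pack',len(f),np.percentile(f,[2,50,98],axis=0).round(1))
e=f[abs(f[:,1]+255)>16]; print('card plane x(z)',np.polyfit(e[:,2],e[:,0],1),'x at z',np.median(e[:,0]))
E
```

```text
rim slope dy/dx [-1.24243998e-02 -1.90375945e+02]
pack 1048 [[ 549.9 -282.7  137.2]
 [ 552.5 -258.5  177.3]
 [ 567.3 -228.1  209. ]]
card plane x(z) [8.70217835e-03 5.50416642e+02] x at z 551.9723526917182
```

View pics/s3.png

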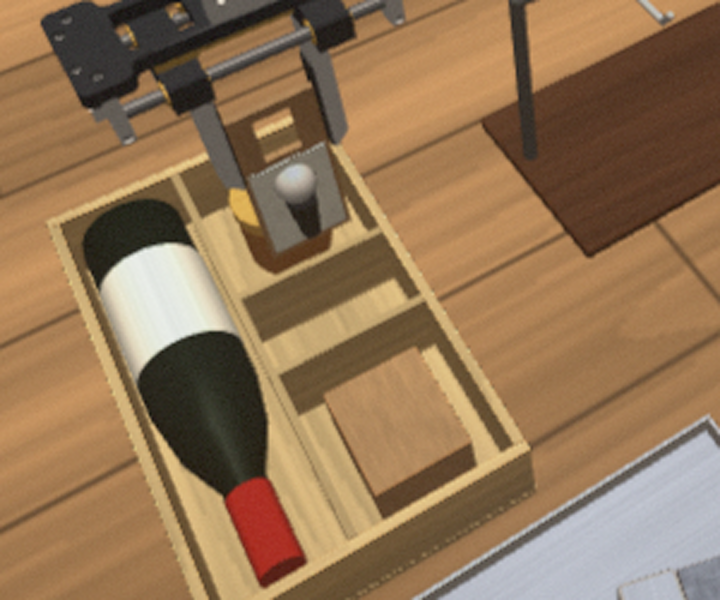

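The card hangs vertical over the slot, with the card at (295,200) and the slot gap at (330,300) in the crop. The lower edge measures about z 136, and the card is centred in y. Lowering it to about 10 mm above the floor.

>>> {"api": "drive_tool", "payload": {"rows": [{"offset": [0, 0, 12], "spin": 0, "jaw": 40}, {"offset": [0, 0, 12], "spin": 0, "jaw": 40}, {"offset": [0, 0, 12], "spin": 0, "jaw": 40}, {"offset": [0, 0, 12], "spin": 0, "jaw": 40}, {"offset": [0, 0, 10], "spin": 0, "jaw": 40}, {"offset": [0, 0, 10], "spin": 0, "jaw": 40}, {"offset": [0, 0, 10], "spin": 0, "jaw": 40}, {"offset": [0, 0, 10], "spin": 0, "jaw": 40}, {"offset": [0, 0, 10], "spin": 0, "jaw": 40}, {"offset": [0, 0, 8], "spin": 0, "jaw": 40}, {"offset": [0, 0, 6], "spin": 0, "jaw": 40}, {"offset": [0, 0, 4], "spin": 0, "jaw": 40}, {"offset": [0, 0, 0], "spin": 0, "jaw": 40}, {"offset": [0, 0, 0], "spin": 0, "jaw": 40}, {"offset": [0, 0, 0], "spin": 0, "jaw": 40}]}}

```text
clock: 9.3
eef_pos: [550.5, -254.8, 202.1]
eef_rot: [3.141, -0.001, 0.021]
wrist_force: [1.0, 0.4, 0.1]
finger_gap: 55.8
```

```bash
python3 - <<'E'
from h import *
print(manip.read_state()['wrist_force'])
c=cam('scene'); cv2.imwrite('pics/s4.png',cv2.resize(c['color'][150:350,80:320],(720,600),interpolation=2))
E
```

```text
[1.02990184 0.43877178 0.08610883]
```

View pics/s4.png

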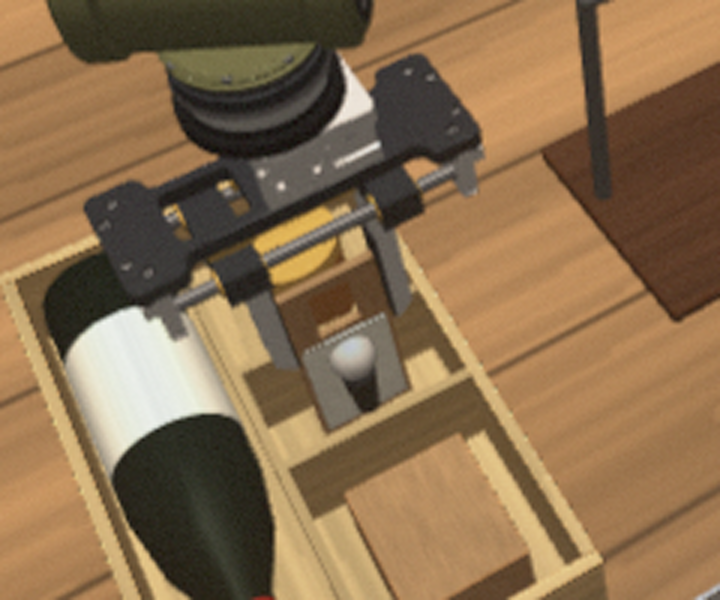

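The card is inside the slot: its lower part drops behind the front divider at (370,420). No contact forces show. Creeping down to touch.

>>> {"api": "drive_tool", "payload": {"rows": [{"offset": [0, 0, 2], "spin": 0, "jaw": 40}, {"offset": [0, 0, 2], "spin": 0, "jaw": 40}, {"offset": [0, 0, 2], "spin": 0, "jaw": 40}, {"offset": [0, 0, 1], "spin": 0, "jaw": 40}, {"offset": [0, 0, 0], "spin": 0, "jaw": 40}]}}

```text
clock: 9.85
eef_pos: [550.3, -254.8, 194.4]
eef_rot: [-3.141, 0.0, 0.021]
wrist_force: [-0.9, 0.2, -0.7]
finger_gap: 55.9
```

>>> {"api": "drive_tool", "payload": {"rows": [{"offset": [0, 0, 1], "spin": 0, "jaw": 40}, {"offset": [0, 0, 0], "spin": 0, "jaw": 40}]}}

```text
clock: 10.05
eef_pos: [550.4, -254.8, 193.5]
eef_rot: [-3.142, 0.0, 0.021]
wrist_force: [-0.2, -0.5, -0.8]
finger_gap: 55.7
```

>>> {"api": "drive_tool", "payload": {"rows": [{"offset": [0, 0, 1], "spin": 0, "jaw": 40}, {"offset": [0, 0, 0], "spin": 0, "jaw": 40}]}}

```text
clock: 10.25
eef_pos: [550.3, -254.8, 192.5]
eef_rot: [-3.142, 0.0, 0.021]
wrist_force: [-0.6, -0.4, -0.6]
finger_gap: 55.5
```

>>> {"api": "drive_tool", "payload": {"rows": [{"offset": [0, 0, 1], "spin": 0, "jaw": 40}, {"offset": [0, 0, 0], "spin": 0, "jaw": 40}]}}

```text
clock: 10.45
eef_pos: [550.5, -254.8, 191.9]
eef_rot: [3.141, -0.001, 0.021]
wrist_force: [-0.1, 1.1, 2.2]
finger_gap: 55.9
```

>>> {"api": "drive_tool", "payload": {"rows": [{"offset": [0, 0, 0.7], "spin": 0, "jaw": 40}, {"offset": [0, 0, 0], "spin": 0, "jaw": 40}]}}

```text
clock: 10.65
eef_pos: [550.6, -254.8, 191.9]
eef_rot: [3.141, -0.001, 0.021]
wrist_force: [-0.8, 1.1, 8.1]
finger_gap: 55.6
```

Floor contact is confirmed at 8 N, at the predicted height. Releasing and rising.

>>> {"api": "drive_tool", "payload": {"rows": [{"offset": [0, 0, -0.5], "spin": 0, "jaw": 57}, {"offset": [0, 0, 0], "spin": 0, "jaw": 62}, {"offset": [0, 0, 0], "spin": 0, "jaw": 75}, {"offset": [0, 0, 0], "spin": 0, "jaw": 86}, {"offset": [0, 0, 0], "spin": 0, "jaw": 86}, {"offset": [0, 0, 0], "spin": 0, "jaw": 86}, {"offset": [0, 0, 0], "spin": 0, "jaw": 86}, {"offset": [0, 0, 0], "spin": 0, "jaw": 86}, {"offset": [0, 0, -8], "spin": 0, "jaw": 86}, {"offset": [0, 0, -12], "spin": 0, "jaw": 86}, {"offset": [0, 0, -15], "spin": 0, "jaw": 86}, {"offset": [0, 0, -20], "spin": 0, "jaw": 86}, {"offset": [0, 0, -20], "spin": 0, "jaw": 86}, {"offset": [0, 0, -20], "spin": 0, "jaw": 86}, {"offset": [0, 0, -20], "spin": 0, "jaw": 86}, {"offset": [0, 0, -20], "spin": 0, "jaw": 86}, {"offset": [0, 0, 0], "spin": 0, "jaw": 86}, {"offset": [0, 0, 0], "spin": 0, "jaw": 86}]}}

```text
clock: 12.45
eef_pos: [550.3, -254.7, 326.7]
eef_rot: [3.141, -0.001, 0.021]
wrist_force: [-0.0, 0.1, -0.5]
finger_gap: 85.6
```

```bash
python3 - <<'E'
from h import *
W0=np.load('scene.npy')
c=cam('scene'); cv2.imwrite('pics/s5.png',cv2.resize(c['color'][70:350,80:470],(780,560),interpolation=2))
W=cloud(c)
r=finder.find_in('scene','corkscrew_pack')[:1]; print(r, W[127,411], W0[127,411])
k=W.reshape(-1,3); k=k[(abs(k[:,0]-555)<45)&(abs(k[:,1]+255)<45)&(k[:,2]>75)&(k[:,2]<180)]
print('pack',len(k),np.percentile(k,[2,50,98],axis=0).round(1)); e=k[abs(k[:,1]+255)>16]; p=np.polyfit(e[:,2],e[:,0],1); print('x(z)',p,'x at floor',np.polyval(p,8))
E
```

```text
[{'uv': [408.3, 125.7], 'p': 0.81}] [524.45604814 226.12854677 145.59197341] [524.76780511 225.7916588  145.97561777]
pack 925 [[ 546.6 -282.7   76.3]
 [ 551.6 -256.4  103. ]
 [ 565.6 -228.5  144.7]]
x(z) [-2.07780170e-02  5.53539218e+02] x at floor 553.3729937801158
```

View pics/s5.png

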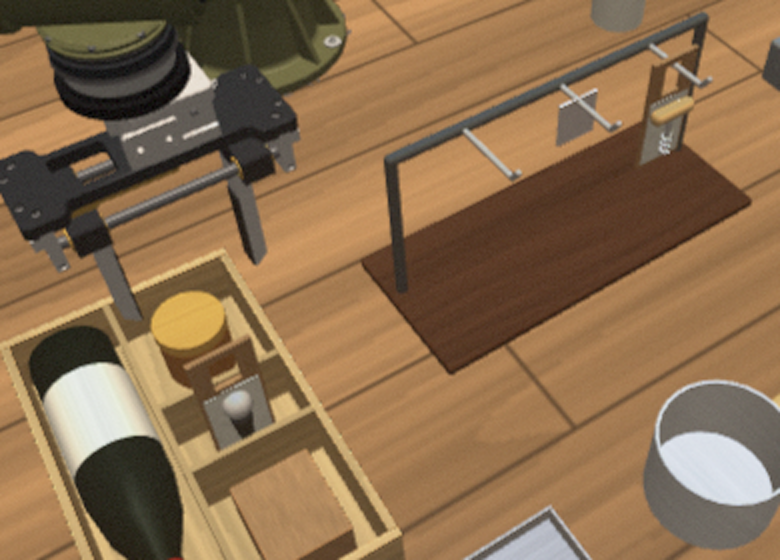

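The pack stands nearly upright in the slot at (235,395), the gripper is clear of it, and the corkscrew pack still hangs at (665,115). I'll let a second pass and check that it is at rest.

>>> {"api": "drive_tool", "payload": {"rows": [{"offset": [0, 0, 0], "jaw": 86}, {"offset": [0, 0, 0], "jaw": 86}, {"offset": [0, 0, 0], "jaw": 86}, {"offset": [0, 0, 0], "jaw": 86}, {"offset": [0, 0, 0], "jaw": 86}, {"offset": [0, 0, 0], "jaw": 86}, {"offset": [0, 0, 0], "jaw": 86}, {"offset": [0, 0, 0], "jaw": 86}, {"offset": [0, 0, 0], "jaw": 86}, {"offset": [0, 0, 0], "jaw": 86}]}}

```text
validation failed for argument at $.ro...
```

```bash
python3 - <<'E'
from h import *
k=cloud(cam('scene')).reshape(-1,3); k=k[(abs(k[:,0]-555)<45)&(abs(k[:,1]+255)<45)&(k[:,2]>75)&(k[:,2]<180)]
e=k[abs(k[:,1]+255)>16]; p=np.polyfit(e[:,2],e[:,0],1); print(np.percentile(k,[2,50,98],axis=0).round(1),'x(z)',p)
if p[0]>-.15 and p[0]<.15 and abs(np.median(k[:,0])-551.6)<1.5: print(manip.sign_off())
E
```

```text
[[ 547.3 -282.6   76.6]
 [ 552.  -256.4  101.8]
 [ 566.  -228.2  144.5]] x(z) [-1.74365450e-02  5.53581681e+02]
the job is handed in; nothing more can be done
None
```

The stopper pack is standing in the crate slot, released, and the job is handed in. `sign_off()` gives no verdict, so I can't confirm the judged result.

- **Taking it off the peg:** I gripped the card by its side edges at about 56 mm, lifted it 20 mm and slid it off. I read the wrist force only at the end of each move. It stayed within about 1 N until the card was clear, so I saw no sign of the peg being forced.
- **Placing it:** I lowered the card into the slot until the wrist force showed floor contact (about 8 N), at the height I had predicted. Then I opened the fingers and raised the gripper well clear.

Last checks:
- **Position:** the card is about 2 mm in x and 1 mm in y from the slot's estimated middle, leaning by only about 0.02 rad. Its top edge is at z of about 144 mm, which fits standing on the slot floor.
- **Corkscrew pack:** it had not moved measurably (under 1 mm) when I checked after the release.
- **Robot:** it touches nothing.

One check fell short. The 1 s wait I meant to make before handing in was refused because I left out the `spin` values, so the second look came only one camera call after the first. The two agreed to within 1 mm, but the longer check that it was at rest was never made.

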